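Register a lino block on the proofing board

ROBOT

A 6-joint arm with a two-finger parallel gripper is mounted at the origin on the work surface. World frame = base frame: x ahead of the robot, y to its left, z up, the work surface at z = 0. Lengths are in m, angles in rad, forces in N, time in s.
With the tool pointing down it reaches from about 0.35 to 0.85 m from the base axis. Payload 8.1 kg.
Tool frame: the origin (TCP) lies on the mounting face of the last link; the fingertips stand 186 mm ahead of it and the grasp point (between the pads) lies 167 mm ahead of it; z points along the fingers, y is the line along which they close (so a half turn about z gives the same grasp; the last joint's range is limited). The gripper opens to 93 mm and grips with 3 to 60 N. Pads are 15 mm wide; open, the fingers measure 128 mm over their backs; the gripper's body (75 mm by 188 mm) begins 65 mm behind the grasp point.
Start: joints at [1.208, 0.13, 1.488, -0, 1.523, -0.085], TCP at [0.165, 0.577, 0.405] pointing down, gripper open.
Joint ranges: [-2.96, 2.96], [-0.89, 2.26], [0.02, 2.5], [-1.34, 4.48], [0, 2.73], [-2.66, 2.66]. Speed limits (rad/s): [2.39, 2.39, 2.79, 3.14, 3.14, 3.14].

INTERFACE

Orientations are given as a rotation vector (axis times angle).
In Python, from plant import * gives the robot as it stands. The module is installed in compiled form; this text tells all that it offers.
- The arm moves only by the tool arm_command, never from a script. Its argument "increments" is a list of rows, each a list of 6 numbers: the shift along the tool's x, y, z in units of 0.2 m (1.0 is 0.2 m), then the turn, a rotation vector about the tool's x, y, z in units of pi rad (1.0 is pi rad). A call has exactly 5 rows; each row is the pose to reach, as a shift and turn from the pose commanded when the call began, along the tool's axes at that moment, turning the shorter way round; what a row does not reach only later rows make up. A row lasts 1/8 s, in which the tool goes at most 62.5 mm and 10.7 degrees, less where a joint would pass 70% of its speed; a pose out of reach is approached as far as the arm can. A call with a number of a shift or a turn outside -1 to 1 is refused whole. A call with a gripper value outside its range is refused whole. "fingers" is the closure, from -1 (fully open) to 1 (shut), set as the call begins (left out, the last holds). The fingers move at their own pace and stop on an object; "force" is the grip in N (left out, the last holds). Time passes only in rows, so rows that repeat a pose let the fingers close, or fill a call up. It gives the time, the measured TCP pose, the force, the opening and the grip force at its end, in the units of the state.
- read_state(): the state, without advancing time (a new reading comes with each control period).
- read_camera(name): name is "scene" or "top" or "wrist"; returns a dict with "image" (420x560x3 uint8, red, green, blue), "fx", "fy", "cx", "cy" (pixels), "T" (4x4, takes a point from camera to world coordinates). Camera axes: x right, y down, z forward; pixel columns grow to the right and rows downward; lengths in m; the calibration is good to about 2 mm. A picture is of the moment at which its call begins. There is no depth.
- close_job(): hands the job in; it is judged then, once.
The state is a dict: "t": time; "q": joint angles; "dq": joint speeds; "joint_torque": joint torques, N m; "tool_pos": TCP position; "orientation": TCP orientation; "force": force on the tool from outside, world axes, zero at the start; "wrist_torque": the same for the moment, N m; "opening": finger opening in m; "gripper_force": force on a finger pad.
Only numpy, scipy, OpenCV 4.12 (cv2) and the standard library are available. Lean on these libraries where they do the work, as an engineer would, in place of code of your own. Each camera call takes 0.05 s, during which the arm holds its last target. There are 200 camera calls.

TASK

Get the big lino printing block ready for proofing: slide it, without turning it round, into the fence corner of the registration board so that it lies flat and sits square and flush against both fences. Then swing the wooden turn button fully across, over the block, to its stop. Leave the other things on the table where they are.

Things in the scene. Friction and masses are not known exactly. Their poses are not given: they have to be found in the camera images.
- jig: Registration board, fixed (place and yaw vary): grey laminate base 6 mm thick, x -140..140, y -300..140 mm about the origin, which lies on the table surface. Two pine fences 14 mm above the base: the far one along y, inner face x = 105, from y = -120 to 125; the left one along x, inner face y = 105 (outer 131), from x = -110 to 105. The -x and -y sides are open.
- fence_corner (a point): Inner corner where the two fences meet, towards the board's +x +y, on the top of the base (6 mm above the table). Axes as the board's: +x points into the far fence, +y into the left fence.
- block: Big lino block, loose on the board: 110 (x) x 150 (y) x 22 mm high, 0.2 to 0.4 kg, wooden, brown carved face with a leaf motif; too wide to grip, push it by its sides (slides at 5 N or less). Origin at its underside's centre. Starts up to 0.3 rad askew to the board, 30 to 150 mm from home. Home: axes parallel to the board's, centre at x = 50, y = 30 mm of the board.
- block_corner (a point): Bottom corner of the big block at its own +x +y (55, 75 mm from its centre): the corner that goes into the fence corner.
- turn_button (a joint): Angle of the wooden turn button (rad), counterclockwise from above. 0: points along the left fence to the board's -x. 1.57: points to the board's -y, across over the block, at its stop. Starts -0.4 to 0.25, stays where left; about 1 N at its tip turns it. Bar 20 mm wide, underside 32, top 52 mm above the table (bolt head on the pivot 56), so it passes 4 mm over the block.
- button_pivot (a point): On the pivot axis of the turn button at mid-height of the bar, 42 mm above the table; fixed on the left fence at x = 35, y = 118 mm of the board.
- button_tip (a point): Middle of the free end of the turn button's bar, 75 mm from the pivot, 42 mm above the table.
- jar_lid: Bystander: steel jar lid, 52 mm across, 11 mm high, on the right (-y) end of the board. Origin at its underside's centre.
- brush: Bystander: flat brush, 175 mm long, 9 mm high, lying on the right (-y) end of the board. Origin near its middle.
- paper_cup: Bystander: white paper cup, 76 mm across the rim, 90 mm high, on the table left of the board. Origin at its underside's centre.
- beaker: Bystander: glass beaker, 80 mm across, 100 mm high, yellow residue in it, on the table left of the board. Origin at its underside's centre.
- small_block: Bystander: small square lino block 70 x 70 x 22 mm with a round motif, on the table beyond the far fence. Origin at its underside's centre.
- brayer: Bystander: ink roller with wooden handle, 160 mm long, 34 mm high, on the table right of the board. Origin at its middle, on the table.

How it is judged:
On the way, in this order (a step that is already met when the one before it is completed fails the run):
1. the big block lies flat, square and flush in the fence corner (x of block_corner in the frame of fence_corner between -0.003 and 0.003 m and y of block_corner in the frame of fence_corner between -0.003 and 0.003 m and z of block_corner in the frame of fence_corner below 0.004 m and angle between the x axis of block and the x axis of jig, either way round below 0.03 rad), for 0.2 s.
2. the turn button is swung across over the block (value of joint turn_button above 1.4 rad), for 0.2 s.
At the end, for the whole second after the job is handed in: The big block lies flat and at rest on the board, its corner within 3 mm of both fences and square to them within 0.03 rad, and the turn button stands across it at 1.4 rad or more (stop at 1.57) (all of step 1 and angle between block's own z axis and vertical below 0.05 rad and linear speed of block below 0.01 m/s and value of joint turn_button above 1.4 rad); the robot touches nothing.
It fails at once if a bystander (jar lid, brush, paper cup, beaker, small block, ink roller) is moved by more than 30 mm (distance of any of jar_lid, brush, paper_cup, beaker, small_block, brayer from where it was at the start of the episode above 0.03 m).
It also fails if it takes over 66 s, if anything falls off the work surface, if the arm or the gripper's body presses on something with over 40 N, if the wrist force passes 120 N, or if a joint passes its speed limit or range.

## Working session

There is one attempt and no reset: what is moved stays moved. The work goes in short steps, Python scripts to look and compute and a tool call to move; the robot and the scene stay as the last step left them, time stands still between calls to the robot, and variables do not carry over. Pictures are saved under pics/ and viewed, at most 10 in all, crops included, and the job is handed in when it is done.

Besides the shell and the picture viewer there is one more tool, called after ">>>" as a command line: name --pt "numbers of a row" for each row, then --argument value for the rest. arm_command: Moves the arm, as the interface text tells. Shifts and turns lie within -1 to 1; 1 stands for 0.2 m of shift or pi rad of turn. Its arguments: {"type":"object","properties":{"increments":{"type":"array","items":{"type":"array","items":{"type":"number","minimum":-1,"maximum":1}}},"fingers":{"type":"number"},"force":{"type":"number"}},"required":["increments"]}

```bash
mkdir -p pics; cat > h.py <<'E'
from plant import *
import numpy as np, cv2, pickle
from scipy.spatial.transform import Rotation as R
def snap(name,fn):
    c=read_camera(name); cv2.imwrite('pics/'+fn+'.png',c['image'][:,:,::-1]); pickle.dump(c,open('pics/'+fn+'.pkl','wb')); return c
def ray(c,u,v,z):
    T=np.array(c['T']); d=T[:3,:3]@np.array([(u-c['cx'])/c['fx'],(v-c['cy'])/c['fy'],1]); o=T[:3,3]
    return o+d*(z-o[2])/d[2]
def proj(c,p):
    T=np.array(c['T']); q=T[:3,:3].T@(np.array(p)-T[:3,3]); return c['cx']+c['fx']*q[0]/q[2], c['cy']+c['fy']*q[1]/q[2]
def load(fn): return pickle.load(open('pics/'+fn+'.pkl','rb'))
E
python3 - <<'E'
from h import *
c=snap('top','top0'); 
print(c['fx'],c['cx'],c['cy'],np.round(c['T'],3)); s=read_state(); print(s)
cv2.imwrite('pics/top0b.png',cv2.resize(c['image'][:,:,::-1],(800,600),interpolation=cv2.INTER_CUBIC))
E
```

```text
496.13941163977387 288.78579274566556 209.4605732843783 [[-0.013 -0.989  0.144  0.408]
 [-1.     0.017  0.027 -0.093]
 [-0.029 -0.144 -0.989  1.268]
 [ 0.     0.     0.     1.   ]]
{'t': 0.05, 'q': array([ 1.20760501e+00,  1.31108986e-01,  1.48926788e+00, -3.46725835e-05,
        1.52299909e+00, -8.54028679e-02]), 'dq': array([-9.13092817e-04, -9.03120081e-05, -2.88600566e-03, -1.24180705e-03,
       -2.03743206e-03,  3.32545850e-03]), 'joint_torque': array([ 1.26701787e-03, -5.61769831e+01, -4.93488157e+01,  7.71881500e-02,
        2.98864336e-02, -5.16549824e-05]), 'tool_pos': array([0.16444172, 0.5767851 , 0.40372458]), 'orientation': array([-4.34894423e-01, -3.11097795e+00,  2.74282178e-03]), 'force': array([-0.25404678, -1.05270992, -0.20272631]), 'wrist_torque': array([-0.00555478,  0.0195502 , -0.02192539]), 'gripper_force': 0.0, 'opening': 0.093449039261043}
```

View pics/top0b.png

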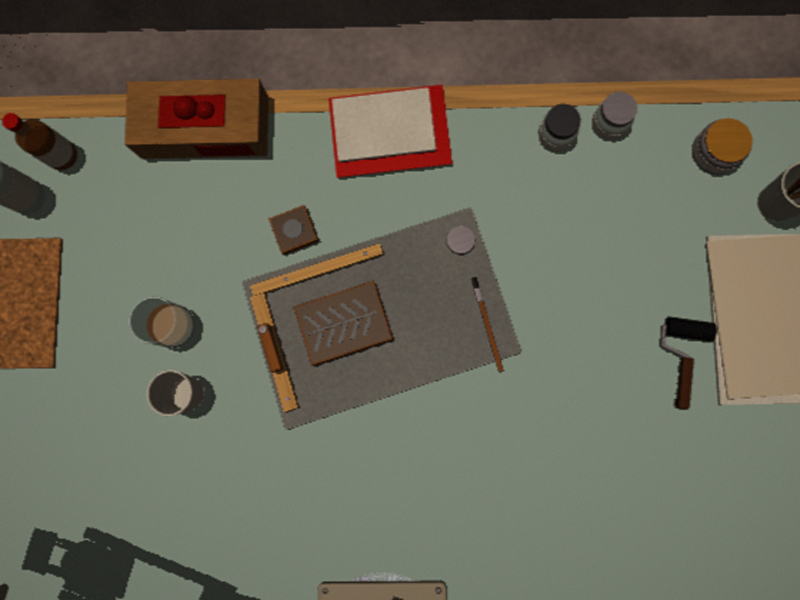

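The board is upright in the picture, with its far fence at (250-380, 250-290) and its left fence at (255-295, 290-410). The block is centred near (343,322), slightly askew, with a gap to both fences. I'll enlarge that area.

```bash
python3 - <<'E'
from h import *
c=load('top0'); im=c['image'][140:305,165:370,::-1]
cv2.imwrite('pics/crop0.png',cv2.resize(im,None,fx=3.6,fy=3.6,interpolation=cv2.INTER_CUBIC)*1)
E
```

```text
(no output)
```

View pics/crop0.png

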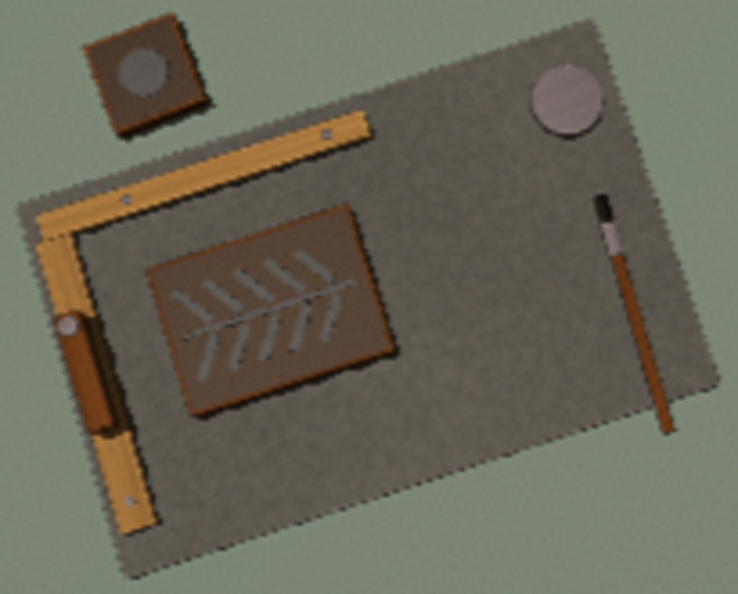

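Crop corners: board (18,205), (594,18), (720,382), (130,580). Block top (147,269), (350,204), (396,349), (190,410). Button pivot is at (68,326) and its tip near (103,430).

```bash
cat >> h.py <<'E'
def fit(model,meas):
    m=np.array(model,float)[:,:2]; w=np.array(meas)[:,:2]; mc=m.mean(0); wc=w.mean(0); A=(m-mc); B=(w-wc)
    th=np.arctan2((A[:,0]*B[:,1]-A[:,1]*B[:,0]).sum(),(A*B).sum()); c,s=np.cos(th),np.sin(th); Q=np.array([[c,-s],[s,c]])
    t=wc-Q@mc; return t,th,np.linalg.norm(m@Q.T+t-w,axis=1)
def rot(th): c,s=np.cos(th),np.sin(th); return np.array([[c,-s],[s,c]])
E
python3 - <<'E'
from h import *
c=load('top0'); f=lambda u,v,z: ray(c,165+(u+.5)/3.6-.5,140+(v+.5)/3.6-.5,z)
B=[f(u,v,.006) for u,v in [(18,205),(594,18),(720,382),(130,580)]]
t,th,r=fit([(.14,.14),(.14,-.3),(-.14,-.3),(-.14,.14)],B); print('board',t,th,r)
# fence inner corners on fence top z=.02: inner corner, far fence end, left fence end
F=[f(u,v,.02) for u,v in [(76,232),(373,137),(159,521)]]
for p in F: print('fence in board',rot(th).T@(p[:2]-t))
K=[f(u,v,.028) for u,v in [(147,269),(350,204),(396,349),(190,410)]]
tb,tbh,rb=fit([(.055,.075),(.055,-.075),(-.055,-.075),(-.055,.075)],K); print('block',tb,tbh,rb, 'in board',rot(th).T@(tb-t),tbh-th)
for n,u,v,z in [('piv',68,326,.056),('tip',103,430,.052)]: print(n,rot(th).T@(f(u,v,z)[:2]-t))
E
```

```text
board [0.53927843 0.075893  ] 0.3047201242941092 [0.00112035 0.00116287 0.00243895 0.00179245]
fence in board [0.10474615 0.1019916 ]
fence in board [ 0.1031233  -0.11987194]
fence in board [-0.10846081  0.10453453]
block [0.55139915 0.06450693] 0.29070486212208446 [0.00252466 0.0015916  0.00074009 0.00336827] in board [ 0.00814622 -0.01449806] -0.014015262172024756
piv [0.03578765 0.11927705]
tip [-0.03945581  0.11741639]
```

```bash
cat >> h.py <<'E'
BT=np.array([0.53928,0.07589]); BTH=0.3047
def b2w(p): return rot(BTH)@np.array(p)+BT
def w2b(p): return rot(BTH).T@(np.array(p)[:2]-BT)
def plan(bx,by,tipz,yaw,pos=None,Rm=None):
    "target: tips at board (bx,by), height tipz, tool y axis at board angle yaw (mod pi)"
    s=read_state(); pos=s['tool_pos'] if pos is None else pos; Rm=R.from_rotvec(s['orientation']) if Rm is None else Rm
    a=BTH+yaw; best=None
    for k in (0,np.pi):
        y=np.array([np.cos(a+k),np.sin(a+k),0]); z=np.array([0,0,-1.]); x=np.cross(y,z)
        T=R.from_matrix(np.c_[x,y,z]); rv=(Rm.inv()*T).as_rotvec()
        if best is None or np.linalg.norm(rv)<np.linalg.norm(best[1]): best=(T,rv)
    w=np.r_[b2w((bx,by)),tipz+.186]; d=Rm.inv().apply(w-pos)
    print('shift',np.round(d/.2,3),'turn',np.round(best[1]/np.pi,4)); return w,best[0]
def st():
    s=read_state(); m=R.from_rotvec(s['orientation']).as_matrix(); print('t',s['t'],'board',np.round(w2b(s['tool_pos'])*1e3,1),'tipz',round(s['tool_pos'][2]-.186,4),'yaw',round(np.arctan2(m[1,1],m[0,1])-BTH,3),'q',np.round(s['q'],2),'F',np.round(rot(BTH).T@s['force'][:2],1),round(s['force'][2],1),'open',round(s['opening'],3))
E
python3 - <<'E'
from h import *
c=load('top0'); 
for n,u,v,z in [('cup',170,392,.09),('beaker',152,325,.1),('small',293,228,.022),('lid',460,240,.011)]:
  p=ray(c,u*.7,v*.7,z); print(n,p,w2b(p))
st()
for y in (0,np.pi/2): w,T=plan(.0081,-.13,.08,y); print(w)
E
```

```text
cup [0.43076605 0.34472297 0.09      ] [-0.02286369  0.28900466]
beaker [0.54229876 0.37559237 0.1       ] [0.09279252 0.28499153]
small [0.72402523 0.1557609  0.022     ] [0.20019714 0.02076694]
lid [ 0.69851714 -0.1463388   0.011     ] [ 0.08523201 -0.25976453]
t 0.05 board [-207.3  590.3] tipz 0.2177 yaw 0.988 q [ 1.21  0.13  1.49 -0.    1.52 -0.09] F [-0.6 -0.9] -0.2 open 0.093
shift [-2.881 -2.414  0.693] turn [-5.000e-04  2.000e-04  3.146e-01]
[ 0.5860078  -0.04569175  0.266     ]
shift [-2.881 -2.414  0.693] turn [-0.0005 -0.0002 -0.1854]
[ 0.5860078  -0.04569175  0.266     ]
```

>>> arm_command --pt "-0.2 -0.17 0 0 0 0" --pt "-0.4 -0.33 0 0 0 0" --pt "-0.6 -0.5 0 0 0 0" --pt "-0.8 -0.67 0 0 0 0" --pt "-0.96 -0.8 0 0 0 0"

```text
t: 0.68
tool_pos: [0.3059, 0.3687, 0.4042]
orientation: [-0.436, -3.111, 0.001]
force: [0.3, 0.9, 0.1]
opening: 0.093
gripper_force: 0.0
```

>>> arm_command --pt "-0.2 -0.17 0 0 0 0.04" --pt "-0.4 -0.33 0 0 0 0.08" --pt "-0.6 -0.5 0 0 0 0.12" --pt "-0.8 -0.67 0 0 0 0.16" --pt "-0.96 -0.8 0 0 0 0.2"

```text
t: 1.3
tool_pos: [0.4467, 0.1621, 0.4043]
orientation: [-1.382, -2.821, 0.001]
force: [0.2, 0.9, 0.8]
opening: 0.093
gripper_force: 0.0
```

```bash
python3 -c "
from h import *
st(); plan(.008,-.122,.06,0)"
```

```text
t 1.3 board [-62.5 110. ] tipz 0.2183 yaw 0.355 q [ 0.24 -0.21  1.82 -0.    1.53 -0.42] F [0.5 0.8] 0.8 open 0.093
shift [-1.21  -0.072  0.791] turn [-0.0002 -0.      0.1129]
```

>>> arm_command --pt "-0.2 0 0 0 0 0.023" --pt "-0.4 -0.02 0.1 0 0 0.045" --pt "-0.6 -0.04 0.2 0 0 0.068" --pt "-0.8 -0.05 0.3 0 0 0.09" --pt "-0.97 -0.07 0.4 0 0 0.113"

```text
t: 1.92
tool_pos: [0.5551, 0.0013, 0.3235]
orientation: [-1.855, -2.534, 0.001]
force: [-0.2, 0.8, 0.8]
opening: 0.093
gripper_force: 0.0
```

```bash
python3 -c "
from h import *
st(); plan(.008,-.122,.04,0)"
```

```text
t 1.925 board [ -7.3 -75.9] tipz 0.1375 yaw 0.002 q [-0.09  0.06  1.71 -0.    1.37 -0.4 ] F [0.  0.8] 0.8 open 0.093
shift [-0.231  0.076  0.487] turn [-0.0003 -0.0001  0.0007]
```

>>> arm_command --pt "-0.23 0.076 0 0 0 0" --pt "-0.23 0.076 0.2 0 0 0" --pt "-0.23 0.076 0.4 0 0 0" --pt "-0.23 0.076 0.55 0 0 0" --pt "-0.23 0.076 0.62 0 0 0"

```text
t: 2.55
tool_pos: [0.5819, -0.0364, 0.198]
orientation: [-1.85, -2.534, 0.003]
force: [0.4, 0.5, 0.1]
opening: 0.0932
gripper_force: 0.0
```

```bash
python3 -c "
from h import *
st(); c=snap('scene','sc1'); cv2.imwrite('pics/sc1.png',cv2.resize(c['image'][:,:,::-1],(800,600)))"
```

```text
t 2.55 board [   7.  -119.9] tipz 0.012 yaw 0.005 q [-0.15  0.28  1.71 -0.    1.15 -0.46] F [0.5 0.3] 0.1 open 0.093
```

View pics/sc1.png

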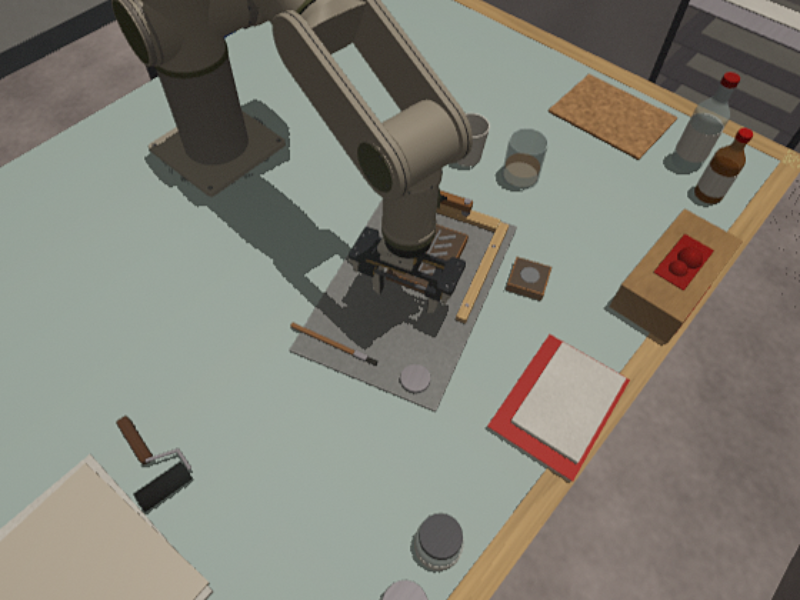

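The fingers, seen near (380,285) and (435,305), are down on the board behind the block's -y face, clear of the lid and brush. Next I push along board +y.

>>> arm_command --pt "0.05 0 0 0 0 0" --pt "0.1 0 0 0 0 0" --pt "0.15 0 0 0 0 0" --pt "0.2 0 0 0 0 0" --pt "0.24 0 0 0 0 0"

```text
t: 3.22
tool_pos: [0.5687, 0.0098, 0.2015]
orientation: [1.851, 2.537, 0.001]
force: [1.0, -3.2, 1.5]
opening: 0.0929
gripper_force: 1.6
```

```bash
python3 -c "
from h import *
st()"
```

```text
t 3.225 board [  8.2 -71.9] tipz 0.0155 yaw 0.005 q [-0.07  0.24  1.76 -0.    1.15 -0.38] F [ 0.  -3.3] 1.5 open 0.093
```

>>> arm_command --pt "0.01 0 0 0 0 0" --pt "0.02 0 0 0 0 0" --pt "0.03 0 0 0 0 0" --pt "0.04 0 0 0 0 0" --pt "0.05 0 0 0 0 0"

```text
t: 3.85
tool_pos: [0.5655, 0.0187, 0.2007]
orientation: [-1.852, -2.537, 0.0]
force: [0.8, -4.1, 2.4]
opening: 0.0926
gripper_force: 1.6
```

```bash
python3 -c "
from h import *
st()"
```

```text
t 3.85 board [  7.8 -62.5] tipz 0.0147 yaw 0.005 q [-0.06  0.23  1.76 -0.    1.14 -0.37] F [-0.5 -4.2] 2.4 open 0.093
```

>>> arm_command --pt "0.01 0 0 0 0 0" --pt "0.02 0 0 0 0 0" --pt "0.03 0 0 0 0 0" --pt "0.035 0 0 0 0 0" --pt "0.04 0 0 0 0 0"

```text
t: 4.47
tool_pos: [0.563, 0.0264, 0.2007]
orientation: [-1.852, -2.537, 0.0]
force: [0.8, -2.4, 1.5]
opening: 0.0934
gripper_force: 1.5
```

```bash
python3 -c "
from h import *
st()"
```

```text
t 4.475 board [  7.8 -54.3] tipz 0.0147 yaw 0.005 q [-0.04  0.23  1.77  0.    1.14 -0.35] F [ 0.  -2.5] 1.5 open 0.093
```

>>> arm_command --pt "0.003 0 0 0 0 0" --pt "0.006 0 0 0 0 0" --pt "0.009 0 0 0 0 0" --pt "0.012 0 0 0 0 0" --pt "0.015 0 0 0 0 0"

```text
t: 5.1
tool_pos: [0.5623, 0.0277, 0.2007]
orientation: [1.852, 2.535, -0.003]
force: [2.2, -13.6, -0.3]
opening: 0.093
gripper_force: 6.8
```

```bash
python3 -c "
from h import *
st()"
```

```text
t 5.1 board [  7.5 -52.9] tipz 0.0147 yaw 0.004 q [-0.04  0.23  1.77 -0.    1.14 -0.35] F [ -1.9 -13.6] -0.3 open 0.093
```

>>> arm_command --pt "-0.1 0 0 0 0 0" --pt "-0.15 0 -0.1 0 0 0" --pt "-0.15 0 -0.25 0 0 0" --pt "-0.15 0 -0.4 0 0 0" --pt "-0.15 0 -0.45 0 0 0"

```text
t: 5.72
tool_pos: [0.572, 0.0002, 0.2926]
orientation: [1.851, 2.536, 0.003]
force: [0.6, -0.2, -0.4]
opening: 0.093
gripper_force: 0.0
```

>>> arm_command --pt "0.1 -0.1 0 0 0 -0.05" --pt "0.2 -0.2 0 0 0 -0.1" --pt "0.3 -0.3 0 0 0 -0.15" --pt "0.45 -0.4 0 0 0 -0.2" --pt "0.55 -0.45 0 0 0 -0.25"

```text
t: 6.35
tool_pos: [0.4505, 0.0785, 0.2893]
orientation: [-0.731, -3.053, 0.0]
force: [0.3, 0.3, -0.0]
opening: 0.0931
gripper_force: 0.0
```

```bash
python3 -c "
from h import *
st(); plan(-.085,.03,.08,np.pi/2)"
```

```text
t 6.35 board [-83.9  29.1] tipz 0.1033 yaw 0.796 q [ 0.06 -0.18  2.    0.    1.32 -1.04] F [0.4 0.2] -0.0 open 0.093
shift [ 0.007 -0.001  0.117] turn [ 1.000e-04 -8.000e-04 -2.467e-01]
```

>>> arm_command --pt "0 0 0 0 0 -0.05" --pt "0 0 0 0 0 -0.1" --pt "0 0 0 0 0 -0.15" --pt "0 0 0 0 0 -0.2" --pt "0 0 0 0 0 -0.247"

```text
t: 6.98
tool_pos: [0.4517, 0.0778, 0.2895]
orientation: [0.478, -3.103, -0.001]
force: [0.5, 0.7, 0.6]
opening: 0.0928
gripper_force: 0.0
```

```bash
python3 -c "
from h import *
c=snap('top','top1'); st(); plan(-.085,.03,.013,np.pi/2)
cv2.imwrite('pics/top1c.png',cv2.resize(c['image'][140:305,165:370,::-1],None,fx=3.6,fy=3.6,interpolation=cv2.INTER_CUBIC))"
```

```text
t 7.025 board [-83.   28.1] tipz 0.1035 yaw 1.579 q [ 0.06 -0.17  2.    0.    1.31 -1.82] F [-0.2  1.1] -0.2 open 0.093
shift [0.009 0.009 0.453] turn [ 0.0003 -0.0006  0.0025]
```

View pics/top1c.png

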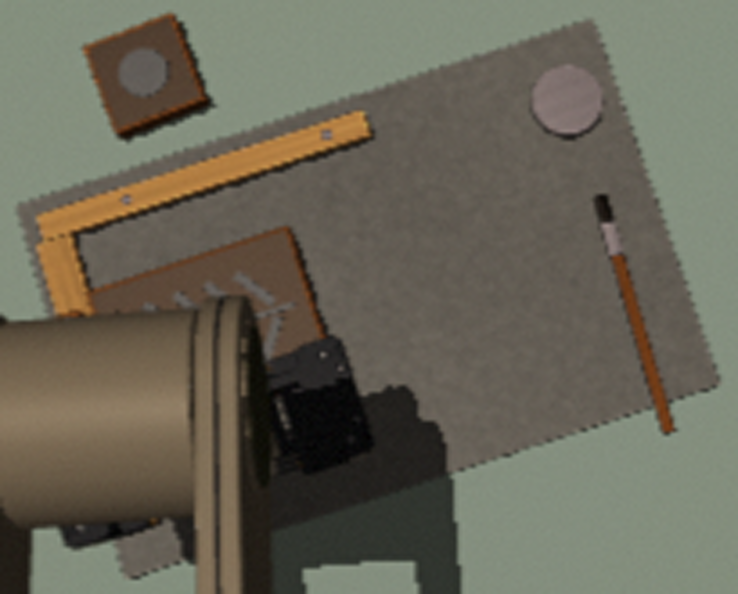

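The block now lies along the left fence, with its top edge from (90,290) to (290,228) parallel to the far fence. Next: lower behind the -x side and push along board +x.

>>> arm_command --pt "0.01 0.01 0.1 0 0 0.002" --pt "0.01 0.01 0.2 0 0 0.002" --pt "0.01 0.01 0.3 0 0 0.002" --pt "0.01 0.01 0.4 0 0 0.002" --pt "0.01 0.01 0.45 0 0 0.002"

```text
t: 7.65
tool_pos: [0.4486, 0.0791, 0.1988]
orientation: [0.457, -3.105, -0.001]
force: [0.1, 0.1, 0.3]
opening: 0.0928
gripper_force: 0.0
```

>>> arm_command --pt "-0.05 0 0 0 0 0" --pt "-0.1 0 0 0 0 0" --pt "-0.15 0 0 0 0 0" --pt "-0.19 0 0 0 0 0" --pt "-0.22 0 0 0 0 0"

```text
t: 8.28
tool_pos: [0.4922, 0.0922, 0.2009]
orientation: [0.46, -3.107, 0.0]
force: [-3.2, -1.0, 2.4]
opening: 0.0932
gripper_force: 1.6
```

```bash
python3 -c "
from h import *
st()"
```

```text
t 8.275 board [-40.1  29.7] tipz 0.0149 yaw 1.56 q [ 0.08  0.07  1.95 -0.    1.13 -1.78] F [-3.3 -0. ] 2.4 open 0.093
```

>>> arm_command --pt "-0.025 0 0 0 0 -0.002" --pt "-0.05 0 0 0 0 -0.003" --pt "-0.075 0 0 0 0 -0.003" --pt "-0.1 0 0 0 0 -0.003" --pt "-0.115 0 0 0 0 -0.003"

```text
t: 8.9
tool_pos: [0.514, 0.0988, 0.2007]
orientation: [0.475, -3.105, -0.0]
force: [-3.0, -1.1, 2.0]
opening: 0.093
gripper_force: 1.7
```

>>> arm_command --pt "-0.006 0 0 0 0 0" --pt "-0.012 0 0 0 0 0" --pt "-0.018 0 0 0 0 0" --pt "-0.022 0 0 0 0 0" --pt "-0.025 0 0 0 0 0"

```text
t: 9.52
tool_pos: [0.5183, 0.1001, 0.2007]
orientation: [0.475, -3.105, 0.0]
force: [-6.4, -1.3, 4.8]
opening: 0.0927
gripper_force: 3.1
```

```bash
python3 -c "
from h import *
st()"
```

```text
t 9.525 board [-12.8  29.4] tipz 0.0147 yaw 1.569 q [ 0.09  0.14  1.87 -0.    1.13 -1.78] F [-6.5  0.6] 4.8 open 0.093
```

Contact is starting; press a bit more.

>>> arm_command --pt "-0.003 0 0 0 0 0" --pt "-0.006 0 0 0 0 0" --pt "-0.009 0 0 0 0 0" --pt "-0.012 0 0 0 0 0" --pt "-0.012 0 0 0 0 0"

```text
t: 10.15
tool_pos: [0.5192, 0.1004, 0.2003]
orientation: [0.474, -3.1, 0.001]
force: [-13.5, -4.4, 11.7]
opening: 0.0928
gripper_force: 7.6
```

```bash
python3 -c "
from h import *
st()"
```

```text
t 10.15 board [-11.8  29.4] tipz 0.0143 yaw 1.569 q [ 0.09  0.14  1.87 -0.    1.14 -1.78] F [-14.2  -0.1] 11.7 open 0.093
```

>>> arm_command --pt "0.1 0 0 0 0 0" --pt "0.25 0 -0.2 0 0 0" --pt "0.4 0 -0.45 0 0 0" --pt "0.6 0 -0.7 0 0 0" --pt "0.8 0 -0.9 0 0 0" --fingers 1

```text
t: 10.78
tool_pos: [0.3672, 0.0529, 0.383]
orientation: [-0.475, 3.102, -0.001]
force: [0.2, -0.0, 1.1]
opening: 0.0481
gripper_force: 0.0
```

```bash
python3 -c "
from h import *
c=snap('top','top2'); st(); 
cv2.imwrite('pics/top2c.png',cv2.resize(c['image'][170:270,165:300,::-1],None,fx=5.5,fy=5.5,interpolation=cv2.INTER_CUBIC))"
```

```text
t 10.825 board [-173.1   29.7] tipz 0.2035 yaw 1.57 q [ 0.   -0.54  2.1  -0.    1.58 -1.87] F [2.5 0.4] 3.4 open 0.044
```

View pics/top2c.png

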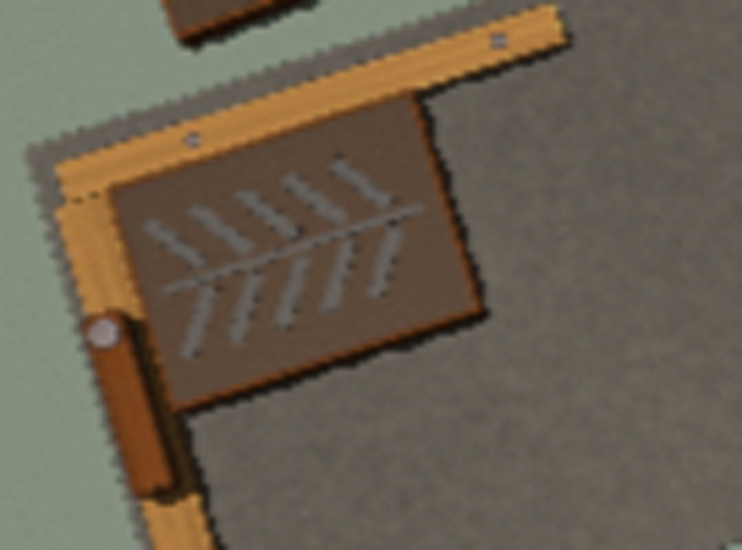

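The block looks flush: its top-left corner at (112,185) meets the fence corner, and both edges touch their fences. The button still points along the fence, pivot (103,332), tip about (153,495). A numeric check before the swing:

```bash
python3 - <<'E'
from h import *
c=load('top2'); f=lambda u,v,z: ray(c,165+(u+.5)/5.5-.5,170+(v+.5)/5.5-.5,z)
K=[f(u,v,.028) for u,v in [(112,185),(413,93),(483,310),(182,412)]]
t,th,r=fit([(.055,.075),(.055,-.075),(-.055,-.075),(-.055,.075)],K); print(w2b(t),th-BTH,r)
print('tip',w2b(f(153,495,.052)),'piv',w2b(f(103,332,.056)))
st(); plan(-.03,.165,.1,0); plan(-.03,.165,.1,np.pi/2)
E
```

```text
[0.04978321 0.02882535] -0.002012766090335516 [0.00199899 0.00325197 0.00247542 0.00287324]
tip [-0.03999842  0.11974562] piv [0.03651976 0.11960734]
t 10.825 board [-173.1   29.7] tipz 0.2035 yaw 1.57 q [ 0.   -0.54  2.1  -0.    1.58 -1.87] F [2.5 0.4] 3.4 open 0.044
shift [-0.71   0.679  0.522] turn [0.0016 0.0035 0.4998]
shift [-0.71   0.679  0.522] turn [-0.0012  0.0032 -0.0002]
```

>>> arm_command --pt "-0.18 0.16 0 0 0 0" --pt "-0.36 0.32 0 0 0 0" --pt "-0.54 0.48 0 0 0 0" --pt "-0.7 0.62 0 0 0 0" --pt "-0.79 0.7 0 0 0 0"

```text
t: 11.45
tool_pos: [0.4779, 0.2358, 0.3806]
orientation: [-0.476, 3.104, 0.001]
force: [-0.4, 0.0, -0.3]
opening: 0.0005
gripper_force: 0.0
```

```bash
python3 -c "
from h import *
st(); plan(-.015,.172,.039,np.pi/2)"
```

```text
t 11.45 board [-10.5 171. ] tipz 0.1946 yaw 1.571 q [ 0.36 -0.04  1.71  0.    1.47 -1.51] F [-0.4  0.2] -0.3 open 0.0
shift [0.023 0.005 0.778] turn [ 0.0001  0.0004 -0.    ]
```

>>> arm_command --pt "0.02 0 0.2 0 0 0" --pt "0.02 0 0.4 0 0 0" --pt "0.02 0 0.6 0 0 0" --pt "0.02 0 0.72 0 0 0" --pt "0.02 0 0.775 0 0 0"

```text
t: 12.08
tool_pos: [0.4728, 0.2326, 0.2241]
orientation: [0.474, -3.104, 0.0]
force: [-0.3, 0.2, -0.0]
opening: 0.0004
gripper_force: 0.0
```

```bash
python3 -c "
from h import *
st(); c=snap('wrist','w1'); cv2.imwrite('pics/w1.png',c['image'][:,:,::-1])
for p in [(-.015,.1455),(-.0228,.118),(-.0119,.0873),(.0062,.0723),(.0175,.068)]: plan(*p,.039,np.pi/2)"
```

```text
t 12.075 board [-16.4 169.5] tipz 0.0381 yaw 1.569 q [ 0.36  0.1   1.86  0.    1.18 -1.51] F [-0.2  0.2] -0.0 open 0.0
shift [-0.008 -0.12  -0.007] turn [-0.     -0.0007 -0.0004]
shift [ 0.031 -0.257 -0.007] turn [-0.     -0.0007 -0.0004]
shift [-0.024 -0.411 -0.007] turn [-0.     -0.0007 -0.0004]
shift [-0.115 -0.485 -0.007] turn [-0.     -0.0007 -0.0004]
shift [-0.171 -0.507 -0.007] turn [-0.     -0.0007 -0.0004]
```

View pics/w1.png

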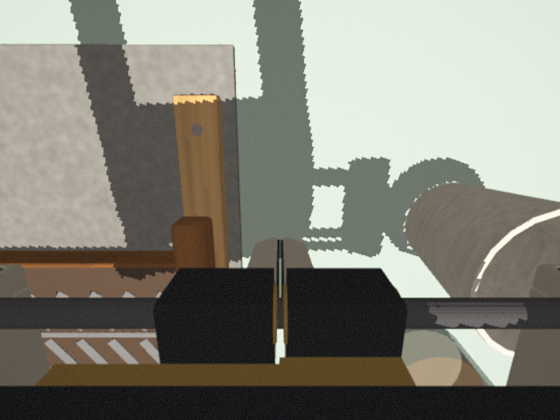

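The closed fingers (about (280,300)) are on the outer side of the button bar (tip at (193,240)), clear of the cup. Sweeping now.

>>> arm_command --pt "-0.005 -0.06 0 0 0 0" --pt "-0.005 -0.12 0 0 0 0" --pt "0.015 -0.17 0 0 0 0" --pt "0.03 -0.215 0 0 0 0" --pt "0.031 -0.257 0 0 0 0"

```text
t: 12.75
tool_pos: [0.4826, 0.1811, 0.2259]
orientation: [-0.474, 3.105, 0.0]
force: [-0.2, 1.5, 0.1]
opening: 0.0006
gripper_force: 0.5
```

```bash
python3 -c "
from h import *
st()
for p in [(-.0228,.118),(-.0119,.0873),(.0062,.0723),(.0175,.068)]: plan(*p,.039,np.pi/2)"
```

```text
t 12.75 board [-22.5 117.3] tipz 0.0399 yaw 1.569 q [ 0.26  0.07  1.9   0.    1.18 -1.61] F [0.3 1.5] 0.1 open 0.001
shift [0.001 0.003 0.005] turn [ 0.      0.     -0.0005]
shift [-0.053 -0.15   0.005] turn [ 0.      0.     -0.0005]
shift [-0.144 -0.225  0.005] turn [ 0.      0.     -0.0005]
shift [-0.201 -0.246  0.005] turn [ 0.      0.     -0.0005]
```

>>> arm_command --pt "-0.015 -0.06 0 0 0 0" --pt "-0.03 -0.11 0 0 0 0" --pt "-0.053 -0.15 0 0 0 0" --pt "-0.1 -0.19 0 0 0 0" --pt "-0.144 -0.225 0 0 0 0"

```text
t: 13.38
tool_pos: [0.5244, 0.1471, 0.2257]
orientation: [0.475, -3.105, 0.0]
force: [-1.9, 0.3, 0.3]
opening: 0.0005
gripper_force: 0.4
```

>>> arm_command --pt "-0.012 -0.005 0 0 0 0" --pt "-0.024 -0.01 0 0 0 0" --pt "-0.035 -0.015 0 0 0 0" --pt "-0.045 -0.02 0 0 0 0" --pt "-0.052 -0.02 0 0 0 0"

```text
t: 14.0
tool_pos: [0.5347, 0.1468, 0.2257]
orientation: [0.475, -3.105, 0.0]
force: [-0.3, -0.7, -0.8]
opening: 0.0003
gripper_force: 0.5
```

```bash
python3 -c "
from h import *
st()"
```

```text
t 14.0 board [16.9 69. ] tipz 0.0397 yaw 1.57 q [ 0.18  0.17  1.79 -0.    1.19 -1.7 ] F [-0.5 -0.6] -0.8 open 0.0
```

Push a little further, to feel the stop.

>>> arm_command --pt "-0.005 0 0 0 0 0" --pt "-0.01 0 0 0 0 0" --pt "-0.013 0 0 0 0 0" --pt "-0.015 0 0 0 0 0" --pt "-0.015 0 0 0 0 0"

```text
t: 14.62
tool_pos: [0.5363, 0.1471, 0.2255]
orientation: [0.474, -3.101, 0.001]
force: [-11.2, -4.9, 8.7]
opening: 0.0008
gripper_force: 6.1
```

```bash
python3 -c "
from h import *
st()"
```

```text
t 14.625 board [18.5 68.9] tipz 0.0395 yaw 1.57 q [ 0.18  0.18  1.78 -0.    1.19 -1.7 ] F [-12.2  -1.3] 8.7 open 0.001
```

At the stop (12 N). Retreat back and up.

>>> arm_command --pt "0.1 0 0 0 0 0" --pt "0.15 0 -0.2 0 0 0" --pt "0.3 0 -0.45 0 0 0" --pt "0.55 0 -0.7 0 0 0" --pt "0.8 0 -0.85 0 0 0"

```text
t: 15.25
tool_pos: [0.3871, 0.1006, 0.3962]
orientation: [-0.475, 3.102, -0.0]
force: [-0.1, -0.2, 1.6]
opening: 0.0007
gripper_force: 0.0
```

```bash
python3 -c "
from h import *
c=snap('top','top3'); st(); 
cv2.imwrite('pics/top3c.png',cv2.resize(c['image'][170:270,165:300,::-1],None,fx=5.5,fy=5.5,interpolation=cv2.INTER_CUBIC))"
```

```text
t 15.3 board [-141.5   69.5] tipz 0.216 yaw 1.57 q [ 0.13 -0.46  2.02 -0.    1.57 -1.75] F [1.2 0.8] 2.4 open 0.0
```

View pics/top3c.png

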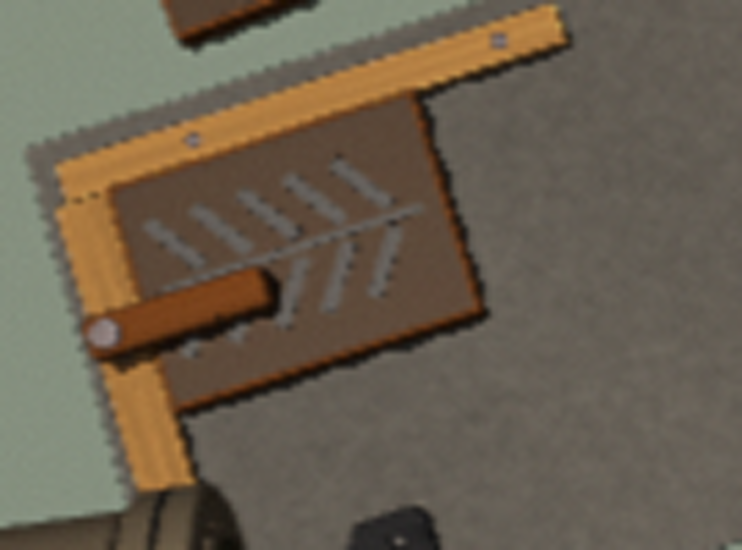

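The button lies square across the block (pivot (103,332), tip (268,285)), the block is unmoved and flush (corners (112,185) and (483,310)), and the arm is clear.

```bash
python3 -c "
from plant import *
print(close_job())"
```

```text
the job is handed in; nothing more can be done
None
```

The block sits flush and square in the fence corner, the turn button is across it at its stop, nothing else was touched, and the job was handed in at about 15 s; no verdict was shown.

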